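# Draw the slack packer from under the disc sander

### The arm

A 6-joint arm with a two-finger parallel gripper is mounted at the origin on the work surface. World frame = base frame: x ahead of the robot, y to its left, z up, the work surface at z = 0. Lengths are in mm, angles in rad, forces in N, time in s.
With the tool pointing down it reaches from about 425 to 950 mm from the base axis. Payload 14.7 kg.
Tool frame: the origin (TCP) lies midway between the tips of the shut fingers; the grasp point (between the pads) lies behind it (grip_depth is the z of the grasp point in the tool frame, in mm); z points along the fingers, x is the direction in which the jaws open and shut, and the axes are right-handed (so a half turn about z gives the same grasp; the last joint's range is limited). The gripper opens to 85 mm and grips with 20 to 120 N. Pads are 22 mm wide; open, the fingers measure 114 mm over their backs; the gripper's body (76 mm by 85 mm) begins 54 mm behind the grasp point. The pads swing forward as they close: fully open they stand 13 mm farther back than shut.
Start: joints at [1.153, 0.48, 1.596, -0, 1.065, -0.047], TCP at [235.511, 605.828, 231.297] pointing down, gripper open.
Joint ranges: [-2.75, 2.75], [-0.82, 2.05], [0.23, 2.67], [-1.56, 4.7], [0.09, 2.69], [-2.92, 2.92]. Speed limits (rad/s): [1.89, 1.89, 2.39, 3.01, 3.01, 3.01].

### API

Orientations are given as a rotation vector (axis times angle).
In Python, from plant import * gives the robot as it stands.
- The arm moves only by the tool send_rows, never from a script. Its argument "series" is one flat list of numbers, 7 for each row, row after row: the turn, a rotation vector about the world's x, y, z in degrees, then the shift along the world's x, y, z in m, then the gripper's target within -1 to 1 (shut at 1, half-way at 0, fully open at -1). In form: [ax, ay, az, dx, dy, dz, fingers, ax, ay, az, dx, dy, dz, fingers, ...]. A call has 1 to 8 rows; each row is the pose to reach, as a shift and turn from the pose commanded when the call began; what a row does not reach only later rows make up. A row lasts 1/10 s, in which the tool goes at most 50 mm and 8.59 degrees, less where a joint would pass 70% of its speed; a pose out of reach is approached as far as the arm can. A call with a gripper value outside its range is refused whole. The fingers move at their own pace and stop on an object; "grip_force" is the grip in N (left out, the last holds). Time passes only in rows, so rows that repeat a pose let the fingers close. It gives the time, the measured TCP pose, the force and the opening at its end, in the units of the state.
- read_state(): the state, without advancing time (a new reading comes with each control period).
- capture(name): name is "scene" or "top"; returns the picture (480x640x3 uint8, red, green, blue); there is no depth.
- camera_model(name): a dict with "mtx" (3x3 intrinsics, pixels), "xyz" and "rotation" of the camera in the world. Camera axes: x right, y up, looking along -z (the intrinsics and any distortion apply to the point x, -y, -z); pixel columns grow to the right and rows downward; lengths in mm; the calibration is good to about 2 mm. A picture is of the moment at which its call begins. camera_model takes no time and is no camera call.
- close_job(): hands the job in, once; it reports no verdict.
Trained networks look in the newest picture that a camera, given by its name, has taken for a name from the list of things; names that differ only in an ending like _2 or _b are one class to them, and where a whole thing is asked for, a point or a joint stands for the part that bears it (a point fixed in the world has none). Each returns a list of dicts, best first, with "p" (0 to 1); they miss things now and then, are a little off and sometimes report something else, mostly with a low value. They report only what shows in the picture. A call takes as long as a camera call. They do not tell look-alikes from the thing itself.
- spot_in(thing, camera): "location" ([x, y, z] in mm, in world coordinates, good to about 4 mm: the middle of the surface that is visible of it).
The state is a dict: "clock": time; "joints": joint angles; "qd": joint speeds; "tau": joint torques, N m; "eef_pos": TCP position; "tcp_rot": TCP orientation; "ft_force": force on the tool from outside, world axes, zero at the start; "torque": the same for the moment, N m; "opening": opening from 0.0 (shut) to 1.0 (fully open).
Only numpy, scipy, OpenCV 4.12 (cv2) and the standard library are available. Lean on these libraries where they do the work, as an engineer would, in place of code of your own. Each camera call takes 0.05 s, during which the arm holds its last target. There are 200 camera calls.

### The job

The bench disc sander stands on four wooden packing strips, one under each rubber foot, and it chatters because one of the two strips on its work-table side is slack: its foot barely bears on it. Find by feel which of these two is the slack one, draw it out from under the sander without shifting or rocking the machine and without pulling any other strip out of place, and lay it flat in the plywood offcut tray. Leave the other things on the bench alone.

Things in the scene. Friction and masses are not known exactly. Their poses are not given: they have to be found in the camera images.
- sander: Disc sander, 7 kg, loose on four rubber feet (at x +-75, y +-95 mm). Origin on the bench under the centre of its base: 200 (x) by 240 mm (y), 26 to 46 mm above the bench. Its -y side is the table side: aluminium work table 206 mm long in x, top 148 mm above the bench, edge 14 mm inside the base's. The motor on the +y side keeps the strips there tight. Disc top 227 mm above the bench.
- sander_near (a point): Point on the top of the sander's base over its table-side foot at the sander's x = -75 mm, y = -95 mm.
- sander_far (a point): Point on the top of the sander's base over its table-side foot at the sander's x = +75 mm, y = -95 mm.
- packer_a_mid (a point): Wooden strip under a table-side foot, 160 mm long (its y), 34 wide (x), 9 to 12 thick, 50 g. Point: its centre, 5 mm above the bench. Its -y points outwards; its outer 45 to 65 mm stick out from under the base. If slack, its foot bears on it with a few N and it slides out for 1 to 5 N; if tight, it takes 9 N or more and drawing it sinks that corner by some 5 mm.
- packer_b_mid (a point): The strip under the other table-side foot; same length, width, look, point and axes as packer_a. Exactly one of packer_a and packer_b is slack; it may be either, under either foot.
- packer_c_mid (a point): Like strip under the motor-side foot at the sander's x = -75 mm, tight; same point, its +y points outwards. To be left alone.
- packer_d_mid (a point): Like strip under the motor-side foot at the sander's x = +75 mm, tight; same point, its +y points outwards. To be left alone.
- tray_in (a point): Centre of the inner floor of the shallow plywood offcut tray, which is fixed to the bench. Inside 213 mm (its x) by 123 mm (its y), floor 6 mm above the bench, walls 6 mm thick, rim 28 mm above the bench.
- jar: Bystander: glass jar with a steel lid, 80 mm in diameter, 110 mm tall; origin under its centre.
- square: Bystander: try square lying flat, wooden stock 120 mm, steel blade 170 mm; origin under the middle of the stock.
- block: Bystander: cork sanding block 65 x 110 x 30 mm; origin under its centre.
Not all that is in view belongs to the job. What is shaped like the part that bears packer_b_mid but turquoise is not meant. What is shaped like the part that bears packer_a_mid but orange is not meant.

How it is judged (in metres and radians):
On the way:
1. one of the two table-side strips has been drawn clear of the sander and the other is still in its place (((distance of packer_a_mid from where it was at the start of the episode above 0.1 m and distance of packer_b_mid from where it was at the start of the episode below 0.01 m) or (distance of packer_b_mid from where it was at the start of the episode above 0.1 m and distance of packer_a_mid from where it was at the start of the episode below 0.01 m))), for 0.1 s.
At the end, for the whole second after the job is handed in: The slack strip lies flat (within 0.1 rad) on the floor of the tray; the other three strips are within 10 mm of their places; the sander stands where it stood (within 6 mm, the two table-side corners of its base within 3.5 mm) (((x of packer_a_mid in the frame of tray_in between -0.09 and 0.09 m and y of packer_a_mid in the frame of tray_in between -0.06 and 0.06 m and z of packer_a_mid in the frame of tray_in below 0.014 m and angle between the z axis of packer_a_mid and the z axis of tray_in, either way round below 0.1 rad and distance of packer_b_mid from where it was at the start of the episode below 0.01 m) or (x of packer_b_mid in the frame of tray_in between -0.09 and 0.09 m and y of packer_b_mid in the frame of tray_in between -0.06 and 0.06 m and z of packer_b_mid in the frame of tray_in below 0.014 m and angle between the z axis of packer_b_mid and the z axis of tray_in, either way round below 0.1 rad and distance of packer_a_mid from where it was at the start of the episode below 0.01 m)) and distance of sander from where it was at the start of the episode below 0.006 m and distance of each of sander_near, sander_far from where it was at the start of the episode below 0.0035 m and distance of each of packer_c_mid, packer_d_mid from where it was at the start of the episode below 0.01 m); the robot touches nothing.
It fails at once if the sander is shifted, lifted or rocked: it moves more than 6 mm, or a table-side corner of its base more than 3.5 mm (distance of sander from where it was at the start of the episode above 0.006 m or distance of any of sander_near, sander_far from where it was at the start of the episode above 0.0035 m).
It fails at once if a tight strip is pulled out of place, by more than 15 mm (distance of any of packer_c_mid, packer_d_mid from where it was at the start of the episode above 0.015 m or distance of each of packer_a_mid, packer_b_mid from where it was at the start of the episode above 0.015 m).
It fails at once if the jar, the square or the sanding block is moved more than 20 mm (distance of any of jar, square, block from where it was at the start of the episode above 0.02 m).
It also fails if it takes over 72 s, if anything falls off the work surface, if the arm or the gripper's body presses on something with over 40 N, if the wrist force passes 120 N, or if a joint passes its speed limit or range.

## Working session

There is one attempt and no reset: what is moved stays moved. The work goes in short steps, Python scripts to look and compute and a tool call to move; the robot and the scene stay as the last step left them, time stands still between calls to the robot, and variables do not carry over. Pictures are saved under pics/ and viewed, about 8 in all and at most 12, crops included, and the job is handed in when it is done.

Besides the shell and the picture viewer there is one more tool, called after "Call:" as name(argument=value, ...) on one line, values as JSON. send_rows: Moves the arm, as the interface text tells. Its arguments: {"type":"object","properties":{"series":{"type":"array","items":{"type":"number"}},"grip_force":{"type":"number"}},"required":["series"]}

```bash
mkdir -p pics; ls; python3 - <<'E'
from plant import *
import cv2
for n in ("scene","top"):
    cv2.imwrite(f"pics/{n}0.png",capture(n)[:,:,::-1]); m=camera_model(n); print(n,m)
for t in ("sander","packer_a_mid","packer_c_mid","tray_in","jar","square","block"):
    for c in ("top","scene"):
        try: print(t,c,[(round(d["p"],2),[round(v) for v in d["location"]]) for d in spot_in(t,c)])
        except Exception as e: print(t,c,e)
print(read_state())
E
```

```text
pics
scene {'mtx': array([[458.54816396,   0.        , 331.33853062],
       [  0.        , 458.54816396, 246.3602592 ],
       [  0.        ,   0.        ,   1.        ]]), 'xyz': array([766.20242849, 141.55888443, 949.01012088]), 'rotation': array([0.18309589, 0.31988443, 2.1113565 ])}
top {'mtx': array([[480.70149224,   0.        , 316.2298759 ],
       [  0.        , 480.70149224, 232.86097171],
       [  0.        ,   0.        ,   1.        ]]), 'xyz': array([401.02599597, -43.69171477, 946.28565148]), 'rotation': array([ 0.159127  , -0.09083735, -1.58303931])}
sander top [(0.69, [546, 100, 147])]
sander scene [(0.84, [588, 124, 153])]
packer_a_mid top [(0.63, [464, -22, 11]), (0.62, [328, 92, 12])]
packer_a_mid scene [(0.88, [337, 99, 14]), (0.57, [466, -29, 13])]
packer_c_mid top [(0.6, [497, 275, 11])]
packer_c_mid scene [(0.67, [497, 290, 16]), (0.27, [547, -314, 2])]
tray_in top [(0.58, [531, -316, 9])]
tray_in scene [(0.88, [542, -314, 5]), (0.22, [644, 260, 12])]
jar top [(0.85, [321, 273, 108])]
jar scene [(0.75, [336, 287, 104])]
square top [(0.82, [244, -190, 8]), (0.18, [496, 274, 14])]
square scene [(0.76, [242, -194, 9])]
block top [(0.69, [773, -138, 28])]
block scene [(0.56, [781, -132, 26]), (0.34, [585, 120, 149])]
{'clock': 0.8, 'joints': array([ 1.15343678e+00,  4.80213595e-01,  1.59630771e+00,  2.10589952e-06,
        1.06512245e+00, -4.65762442e-02]), 'qd': array([ 4.93416414e-04,  1.56379292e-03,  1.20952228e-04, -4.22826343e-04,
       -1.41246477e-03,  4.69225459e-06]), 'tau': array([ 5.02850453e-03, -9.50411940e+01, -4.30615568e+01,  4.19692342e-04,
        9.57827360e-04,  8.62690467e-05]), 'eef_pos': array([235.48188278, 605.82347717, 231.28485099]), 'tcp_rot': array([ 2.59283679e+00,  1.77387793e+00, -6.98002297e-05]), 'ft_force': array([-0.06514891,  0.41425682, -0.23989301]), 'torque': array([ 0.04461506, -0.01704093,  0.02211543]), 'opening': 0.9999398082557092}
```

View pics/scene0.png

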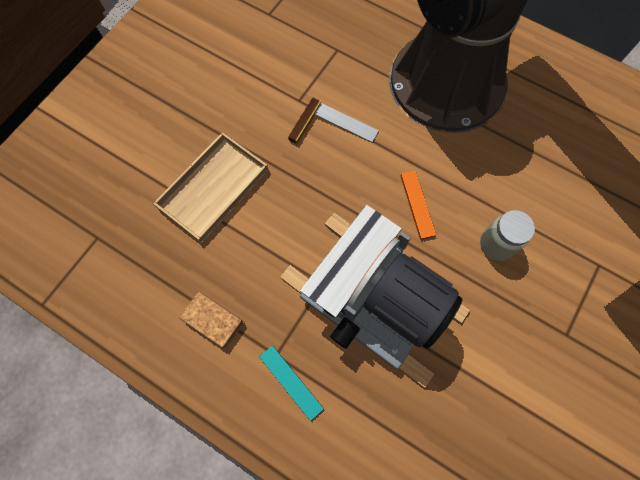

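View pics/top0.png

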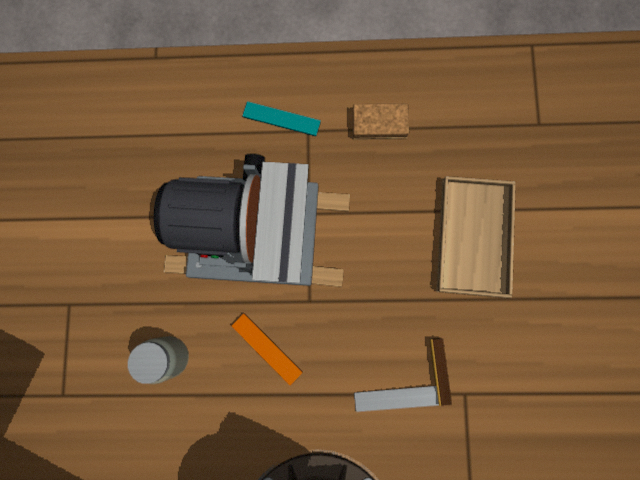

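Candidates for the strip, as (scene pixel; top pixel):
- Table-side strip 1: (337,223); (328,275)
- Table-side strip 2: (294,277); (333,201)
- Orange decoy: (417,205); (265,348)
- Turquoise decoy: (291,383); (281,118)
- Motor-side strips: scene (416,373) and (462,314)

I choose the two wooden stubs on the white-table side. I'll check them in one rectified crop at strip height.

```bash
cat > h.py <<'E'
from plant import *
import cv2, numpy as np
from scipy.spatial.transform import Rotation as R
def proj(n,P):
    m=camera_model(n); p=(np.atleast_2d(P)-m["xyz"])@R.from_rotvec(m["rotation"]).as_matrix()
    p=p*[1,-1,-1]; q=p@m["mtx"].T; return q[:,:2]/q[:,2:]
def unproj(n,uv,z):
    m=camera_model(n); uv=np.atleast_2d(uv); d=np.c_[uv,np.ones(len(uv))]@np.linalg.inv(m["mtx"]).T*[1,-1,-1]
    d=d@R.from_rotvec(m["rotation"]).as_matrix().T; return m["xyz"]+d*((z-m["xyz"][2])/d[:,2])[:,None]
def ortho(n,img,x0,x1,y0,y1,z,s=2):
    "columns = x0..x1, rows = y1 down to y0"
    w,h=int((x1-x0)*s),int((y1-y0)*s)
    src=proj(n,[[x0,y1,z],[x1,y1,z],[x1,y0,z],[x0,y0,z]]).astype(np.float32)
    H=cv2.getPerspectiveTransform(src,np.float32([[0,0],[w,0],[w,h],[0,h]]))
    return cv2.warpPerspective(img,H,(w,h),flags=cv2.INTER_CUBIC)
E
python3 - <<'E'
from h import *
o=[]
for n in("top","scene"):
    im=cv2.imread(f"pics/{n}0.png"); a=ortho(n,im,410,690,-100,50,10,2.0)
    for x in range(420,690,20): cv2.line(a,((x-410)*2,0),((x-410)*2,6 if x%100 else 14),(255,255,0),1)
    for y in range(-100,50,20): cv2.line(a,(0,(50-y)*2),(6 if y%100 else 14,(50-y)*2),(255,255,0),1)
    o.append(a)
cv2.imwrite("pics/o1.png",np.vstack(o))
E
```

```text
(no output)
```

View pics/o1.png

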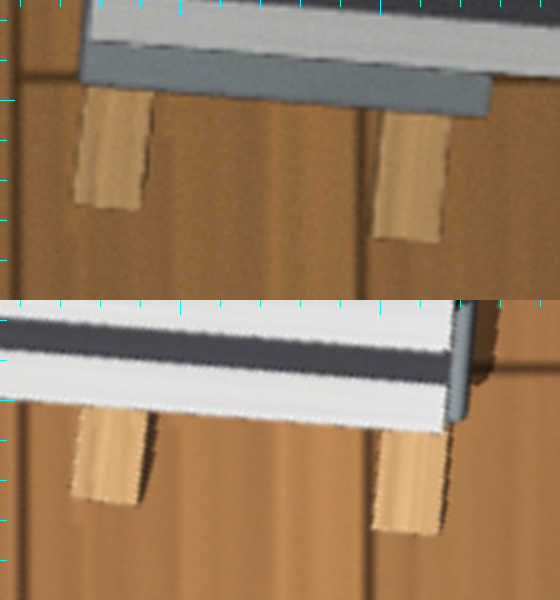

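The crop shows the stubs' outer ends centred at about (463,-52) and (613,-68) mm, tilted about 0.11 and 0.08 rad. Widths come out at about 33 mm against 34 nominal. Next: the tray's rim corners and the gripper constants.

```bash
python3 - <<'E'
from h import *
import plant
print([ (k,v) for k,v in vars(plant).items() if not k.startswith('_') and not callable(v) and k not in('np',)])
c=unproj("top",[[443,177],[515,180],[511,297],[438,291]],28); print(c.round(),c.mean(0).round(1))
c=unproj("scene",[[223,136],[267,166],[200,241],[156,205]],28); print(c.round(),c.mean(0).round(1))
s=read_state(); print(s.keys()); M=R.from_rotvec(s["tcp_rot"]).as_matrix(); print(M.round(3))
E
```

```text
[('grip_depth', -18.700000000000003)]
[[ 654. -253.   28.]
 [ 644. -391.   28.]
 [ 420. -366.   28.]
 [ 433. -232.   28.]] [ 538.  -310.7   28. ]
[[ 428. -356.   28.]
 [ 437. -229.   28.]
 [ 657. -249.   28.]
 [ 642. -379.   28.]] [ 541.1 -303.    28. ]
dict_keys(['clock', 'joints', 'qd', 'tau', 'eef_pos', 'tcp_rot', 'ft_force', 'torque', 'opening'])
[[ 0.362  0.932 -0.   ]
 [ 0.932 -0.362 -0.   ]
 [-0.    -0.    -1.   ]]
```

Call:
send_rows(series=[0, 0, 0, 0.0, -0.02, 0.045, -1, 0, 0, -8, 0.03, -0.05, 0.09, -1, 0, 0, -16, 0.06, -0.09, 0.11, -1, 0, 0, -24, 0.09, -0.13, 0.11, -1, 0, 0, -32, 0.12, -0.17, 0.11, -1, 0, 0, -40, 0.15, -0.21, 0.11, -1, 0, 0, -48, 0.175, -0.25, 0.11, -1, 0, 0, -52, 0.195, -0.295, 0.11, -1])

```text
clock: 1.6
eef_pos: [427.5, 318.0, 341.4]
tcp_rot: [-3.109, -0.449, -0.001]
ft_force: [1.6, 0.3, -0.3]
opening: 1.004
```

Call:
send_rows(series=[0, 0, -4, 0.006, -0.045, 0, -0.2, 0, 0, -8, 0.01, -0.09, 0, -0.2, 0, 0, -12, 0.015, -0.135, 0, -0.2, 0, 0, -16, 0.02, -0.18, 0, -0.2, 0, 0, -20, 0.025, -0.225, 0, -0.2, 0, 0, -23, 0.03, -0.27, 0, -0.2, 0, 0, -23, 0.033, -0.315, 0, -0.2, 0, 0, -23, 0.033, -0.355, 0, -0.2])

```text
clock: 2.4
eef_pos: [459.3, -37.5, 341.5]
tcp_rot: [3.137, -0.172, 0.001]
ft_force: [0.2, -1.5, 0.2]
opening: 0.6
```

Call:
send_rows(series=[0, 0, 0, 0, 0, -0.05, -0.2, 0, 0, 0, 0, 0, -0.1, -0.2, 0, 0, 0, 0, 0, -0.15, -0.2, 0, 0, 0, 0, 0, -0.2, -0.2, 0, 0, 0, 0, 0, -0.25, -0.2, 0, 0, 0, 0, 0, -0.28, -0.2, 0, 0, 0, 0, 0, -0.3, -0.2, 0, 0, 0, 0, 0, -0.3, -0.2])

```text
clock: 3.2
eef_pos: [457.8, -35.2, 39.2]
tcp_rot: [-3.137, 0.171, 0.006]
ft_force: [0.3, -0.0, 0.1]
opening: 0.6
```

```bash
python3 - <<'E'
from h import *
s=read_state(); print(s["clock"],s["eef_pos"],s["ft_force"],s["opening"]); x=R.from_rotvec(s["tcp_rot"]).as_matrix(); print(x.round(3))
o=[]
for n in("top","scene"):
    im=capture(n)[:,:,::-1].copy(); print(n,proj(n,s["eef_pos"]).round())
    o.append(ortho(n,im,400,680,-100,50,10,2.0))
cv2.imwrite("pics/o2.png",np.vstack(o))
E
```

```text
3.2 [457.78153568 -35.18394671  39.22146709] [ 0.28973599 -0.04602526  0.1389083 ] 0.5995873709752015
[[ 0.994 -0.109 -0.004]
 [-0.109 -0.994  0.001]
 [-0.004 -0.    -1.   ]]
top [[333. 279.]]
scene [[336. 215.]]
```

View pics/o2.png

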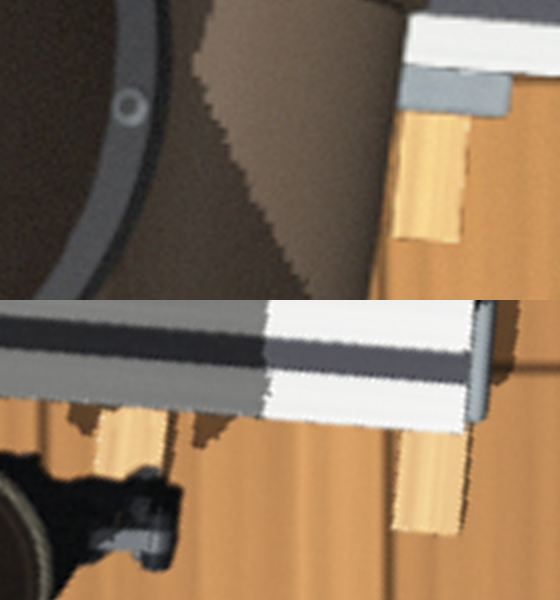

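Call:
send_rows(series=[0, 0, 0, 0.0065, -0.0055, 0, -0.2, 0, 0, 0, 0.0065, -0.0055, -0.015, -0.2, 0, 0, 0, 0.0065, -0.0055, -0.03, -0.2, 0, 0, 0, 0.0065, -0.0055, -0.036, -0.2, 0, 0, 0, 0.0065, -0.0055, -0.036, -0.2])

```text
clock: 3.8
eef_pos: [466.3, -41.1, 5.6]
tcp_rot: [3.137, -0.171, 0.001]
ft_force: [0.3, 0.6, 0.7]
opening: 0.603
```

Call:
send_rows(series=[0, 0, 0, 0, 0, -0.002, -0.2, 0, 0, 0, 0, 0, -0.002, -0.2])

```text
clock: 4.0
eef_pos: [466.3, -41.0, 3.9]
tcp_rot: [3.137, -0.171, 0.002]
ft_force: [0.3, 0.0, 0.7]
opening: 0.6
```

Call:
send_rows(series=[0, 0, 0, 0, 0, -0.001, -0.2, 0, 0, 0, 0, 0, -0.001, -0.2])

```text
clock: 4.2
eef_pos: [465.9, -40.9, 2.5]
tcp_rot: [3.137, -0.171, 0.001]
ft_force: [0.2, -0.1, -0.2]
opening: 0.603
```

Call:
send_rows(series=[0, 0, 0, -0.0015, 0, -0.002, -0.2, 0, 0, 0, -0.0015, 0, -0.002, -0.2])

```text
clock: 4.4
eef_pos: [463.9, -40.8, 0.1]
tcp_rot: [-3.137, 0.171, 0.001]
ft_force: [-0.3, 0.2, -0.3]
opening: 0.601
```

Call:
send_rows(series=[0, 0, 0, 0, 0, 0, 0, 0, 0, 0, 0, 0, 0, 0.1, 0, 0, 0, 0, 0, 0, 0.2, 0, 0, 0, 0, 0, 0, 0.3, 0, 0, 0, 0, 0, 0, 0.5], grip_force=20)

```text
clock: 4.9
eef_pos: [464.4, -40.9, 0.4]
tcp_rot: [-3.137, 0.171, -0.0]
ft_force: [-0.6, 0.7, 4.5]
opening: 0.397
```

Call:
send_rows(series=[0, 0, 0, 0, 0, 0.0005, 0.5, 0, 0, 0, 0, 0, 0.0005, 0.5])

```text
clock: 5.1
eef_pos: [464.3, -40.9, 0.6]
tcp_rot: [-3.137, 0.171, 0.0]
ft_force: [0.9, 0.1, -11.1]
opening: 0.386
```

Call:
send_rows(series=[0, 0, 0, -0.0001, -0.001, 0.0005, 0.5, 0, 0, 0, -0.0001, -0.001, 0.0005, 0.5])

```text
clock: 5.3
eef_pos: [464.1, -41.5, 1.0]
tcp_rot: [-3.137, 0.171, 0.001]
ft_force: [3.6, 9.1, -12.1]
opening: 0.391
```

Call:
send_rows(series=[0, 0, 0, -0.0001, -0.001, 0, 0.5, 0, 0, 0, -0.0001, -0.001, 0, 0.5])

```text
clock: 5.5
eef_pos: [464.0, -42.4, 1.0]
tcp_rot: [-3.137, 0.171, 0.001]
ft_force: [3.4, 12.2, -11.6]
opening: 0.388
```

Call:
send_rows(series=[0, 0, 0, 0, 0, -0.0007, 0.5, 0, 0, 0, 0, 0, -0.0007, 0.5])

```text
clock: 5.7
eef_pos: [464.0, -42.4, 0.5]
tcp_rot: [-3.137, 0.171, 0.001]
ft_force: [2.3, 11.3, -6.3]
opening: 0.39
```

Call:
send_rows(series=[0, 0, 0, -0.0001, -0.001, 0, 0.5, 0, 0, 0, -0.0001, -0.001, 0, 0.5])

```text
clock: 5.9
eef_pos: [463.9, -43.3, 0.5]
tcp_rot: [-3.137, 0.171, 0.001]
ft_force: [3.3, 14.4, -4.4]
opening: 0.391
```

About 14 N at a 1 mm tug, so this one (x≈463) feels tight. I'll compare it with the other one.

Call:
send_rows(series=[0, 0, 0, 0, 0.001, 0, 0.5, 0, 0, 0, 0, 0.001, 0, 0.0, 0, 0, 0, 0, 0.001, 0.0, -0.2, 0, 0, 0, 0, 0.001, 0.0, -0.2, 0, 0, 0, 0, -0.002, 0.025, -0.2, 0, 0, 0, 0, -0.005, 0.04, -0.2, 0, 0, 0, 0.0, -0.012, 0.04, -0.2])

```text
clock: 6.6
eef_pos: [465.0, -56.1, 42.1]
tcp_rot: [3.137, -0.17, 0.004]
ft_force: [-0.4, 0.6, 0.1]
opening: 0.599
```

Call:
send_rows(series=[0, 0, 0, 0.04, 0, 0, -0.2, 0, 0, 1, 0.08, 0, 0, -0.2, 0, 0, 1.5, 0.12, -0.001, 0, -0.2, 0, 0, 1.5, 0.15, -0.001, 0, -0.2, 0, 0, 1.5, 0.15, -0.001, 0, -0.2])

```text
clock: 7.1
eef_pos: [618.2, -57.4, 40.1]
tcp_rot: [3.139, -0.13, 0.006]
ft_force: [0.3, -0.8, -0.7]
opening: 0.6
```

Call:
send_rows(series=[0, 0, 0, -0.003, 0.001, -0.01, -0.2, 0, 0, 0, -0.003, 0.001, -0.025, -0.2, 0, 0, 0, -0.003, 0.001, -0.036, -0.2, 0, 0, 0, -0.003, 0.001, -0.038, -0.2, 0, 0, 0, -0.003, 0.001, -0.038, -0.2])

```text
clock: 7.6
eef_pos: [610.1, -55.8, 1.7]
tcp_rot: [-3.139, 0.13, 0.003]
ft_force: [-0.4, 0.3, -0.6]
opening: 0.604
```

Call:
send_rows(series=[0, 0, 0, 0, 0, -0.001, -0.2, 0, 0, 0, 0, 0, -0.001, 0, 0, 0, 0, 0, 0, -0.001, 0.1, 0, 0, 0, 0, 0, -0.001, 0.2, 0, 0, 0, 0, 0, -0.001, 0.3, 0, 0, 0, 0, 0, -0.001, 0.5], grip_force=20)

```text
clock: 8.2
eef_pos: [611.8, -56.0, 2.3]
tcp_rot: [3.139, -0.13, 0.003]
ft_force: [1.2, -1.2, 5.7]
opening: 0.388
```

Call:
send_rows(series=[0, 0, 0, 0, 0, 0.0003, 0.5, 0, 0, 0, 0, 0, 0.0003, 0.5])

```text
clock: 8.4
eef_pos: [611.7, -56.0, 2.3]
tcp_rot: [3.139, -0.13, 0.002]
ft_force: [2.9, -0.4, 5.0]
opening: 0.395
```

Call:
send_rows(series=[0, 0, 0, -0.0001, -0.001, 0, 0.5, 0, 0, 0, -0.0001, -0.001, 0, 0.5])

```text
clock: 8.6
eef_pos: [611.4, -56.7, 2.3]
tcp_rot: [-3.139, 0.13, -0.002]
ft_force: [3.4, 2.1, 7.5]
opening: 0.393
```

Call:
send_rows(series=[0, 0, 0, -0.0001, -0.001, 0, 0.5, 0, 0, 0, -0.0001, -0.001, 0, 0.5])

```text
clock: 8.8
eef_pos: [611.2, -57.6, 2.3]
tcp_rot: [-3.139, 0.13, -0.001]
ft_force: [2.7, 4.6, 6.9]
opening: 0.389
```

Call:
send_rows(series=[0, 0, 0, 0, 0, 0.0006, 0.5, 0, 0, 0, 0, 0, 0.0006, 0.5])

```text
clock: 9.0
eef_pos: [610.5, -57.8, 2.4]
tcp_rot: [-3.139, 0.13, 0.001]
ft_force: [2.1, 3.3, 0.9]
opening: 0.388
```

Call:
send_rows(series=[0, 0, 0, -0.0001, -0.001, 0, 0.5, 0, 0, 0, -0.0001, -0.001, 0, 0.5])

```text
clock: 9.2
eef_pos: [610.4, -58.9, 2.4]
tcp_rot: [-3.139, 0.13, 0.001]
ft_force: [0.6, 2.5, 1.0]
opening: 0.394
```

Call:
send_rows(series=[0, 0, 0, -0.0001, -0.001, 0, 0.5, 0, 0, 0, -0.0001, -0.001, 0, 0.5])

```text
clock: 9.4
eef_pos: [610.3, -59.9, 2.4]
tcp_rot: [-3.139, 0.13, 0.001]
ft_force: [-0.9, 2.5, 1.6]
opening: 0.391
```

Forces plateau at 2.5 N while it slides, so the far strip (x≈613) is the slack one. I'll grip it harder and draw it along its axis.

Call:
send_rows(series=[0, 0, 0, 0, 0, 0, 0.6, 0, 0, 0, 0, 0, 0, 0.6, 0, 0, 0, -0.0002, -0.002, 0, 0.6, 0, 0, 0, -0.0004, -0.005, 0, 0.6, 0, 0, 0, -0.0006, -0.008, 0, 0.6, 0, 0, 0, -0.0009, -0.011, 0, 0.6, 0, 0, 0, -0.0011, -0.014, 0, 0.6], grip_force=50)

```text
clock: 10.1
eef_pos: [609.6, -74.0, 2.5]
tcp_rot: [-3.139, 0.13, -0.0]
ft_force: [0.1, 5.1, 3.8]
opening: 0.375
```

```bash
python3 - <<'E'
from h import *
s=read_state(); print(s["eef_pos"],s["ft_force"],s["torque"],s["opening"])
im=capture("scene")[:,:,::-1].copy(); a=ortho("scene",im,410,690,-120,30,10,2.0)
cv2.imwrite("pics/o3.png",np.vstack([a,ortho("scene",cv2.imread("pics/scene0.png"),410,690,-120,30,10,2.0)]))
# sander motion: compare table area with first image
g0=cv2.cvtColor(cv2.imread("pics/scene0.png"),6)[240:340,360:465].astype(np.float32); g1=cv2.cvtColor(im,6)[240:340,360:465].astype(np.float32)
print(cv2.phaseCorrelate(g0,g1))
E
```

```text
[609.62106451 -74.01892085   2.54310351] [0.09744325 5.14327801 3.79612782] [ 0.8888662  -0.14815285  0.08376171] 0.3753005778465559
((-0.16700963496869292, 0.027588571934401784), 0.6367264680509214)
```

View pics/o3.png

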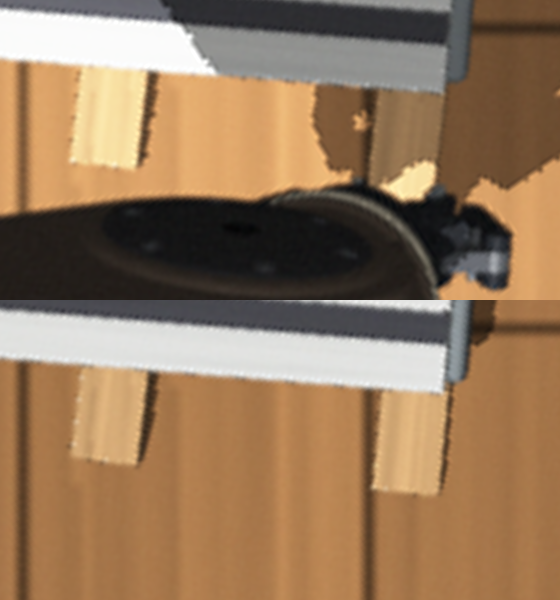

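Picture 4 shows the near stub essentially in place, with its end at (105,165) against (105,465) before, and the table edge unmoved. I'll keep drawing.

Call:
send_rows(series=[0, 0, 0, -0.0003, -0.004, 0.0003, 0.6, 0, 0, 0, -0.0006, -0.008, 0.0003, 0.6, 0, 0, 0, -0.001, -0.012, 0.0003, 0.6, 0, 0, 0, -0.0013, -0.016, 0.0003, 0.6, 0, 0, 0, -0.0016, -0.02, 0.0003, 0.6, 0, 0, 0, -0.002, -0.024, 0.0003, 0.6, 0, 0, 0, -0.0023, -0.028, 0.0003, 0.6, 0, 0, 0, -0.0026, -0.032, 0.0003, 0.6])

```text
clock: 10.95
eef_pos: [606.9, -106.2, 2.8]
tcp_rot: [3.139, -0.13, 0.0]
ft_force: [0.2, 2.5, -1.1]
opening: 0.374
```

Call:
send_rows(series=[0, 0, 0, -0.0003, -0.004, 0, 0.6, 0, 0, 0, -0.0006, -0.008, 0, 0.6, 0, 0, 0, -0.001, -0.012, 0, 0.6, 0, 0, 0, -0.0013, -0.016, 0, 0.6, 0, 0, 0, -0.0016, -0.02, 0, 0.6, 0, 0, 0, -0.002, -0.024, 0, 0.6, 0, 0, 0, -0.0023, -0.028, 0, 0.6, 0, 0, 0, -0.0026, -0.032, 0, 0.6])

```text
clock: 11.75
eef_pos: [604.3, -138.2, 2.8]
tcp_rot: [3.139, -0.13, -0.0]
ft_force: [0.4, 2.1, -1.3]
opening: 0.375
```

Call:
send_rows(series=[0, 0, 0, -0.0006, -0.007, 0, 0.6, 0, 0, 0, -0.0011, -0.014, 0, 0.6, 0, 0, 0, -0.0017, -0.021, 0, 0.6, 0, 0, 0, -0.0023, -0.028, 0, 0.6, 0, 0, 0, -0.0029, -0.035, 0, 0.6, 0, 0, 0, -0.0034, -0.042, 0, 0.6, 0, 0, 0, -0.004, -0.05, 0, 0.6, 0, 0, 0, -0.0045, -0.056, 0, 0.6])

```text
clock: 12.55
eef_pos: [599.8, -194.7, 2.8]
tcp_rot: [3.139, -0.13, 0.0]
ft_force: [0.5, -0.3, 0.4]
opening: 0.377
```

```bash
python3 - <<'E'
from h import *
s=read_state(); print(s["eef_pos"],s["ft_force"],s["torque"],s["joints"],s["opening"])
im=capture("scene")[:,:,::-1].copy(); im2=capture("top")[:,:,::-1]
cv2.imwrite("pics/o4.png",np.vstack([ortho("scene",im,410,690,-230,30,10,1.1),ortho("top",im2,410,690,-230,30,10,1.1)]))
E
```

```text
[ 599.7598479  -194.67543232    2.79669575] [ 0.52274305 -0.27827972  0.38584248] [-0.04554147  0.02776416 -0.02168178] [-3.61909816e-01  7.40093287e-01  1.79397115e+00 -6.24693728e-05
  6.07442886e-01 -2.78883712e-01] 0.3770220446075688
```

View pics/o4.png

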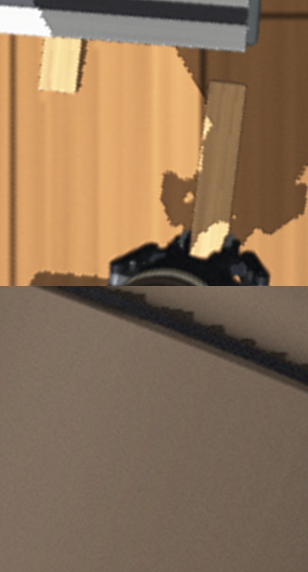

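The strip is out: its inner end, at crop (227,82), is y≈-43, about 35 mm clear of the base edge. The near stub hasn't moved. Now lift, turn -90.7° and carry it to the tray.

Call:
send_rows(series=[0, 0, 0, 0, -0.005, 0.02, 0.6, 0, 0, 0, 0, -0.01, 0.05, 0.6, 0, 0, -4, -0.01, -0.02, 0.08, 0.6, 0, 0, -12, -0.02, -0.035, 0.09, 0.6, 0, 0, -20, -0.035, -0.05, 0.09, 0.6, 0, 0, -28, -0.05, -0.065, 0.09, 0.6, 0, 0, -36, -0.065, -0.08, 0.09, 0.6, 0, 0, -44, -0.08, -0.09, 0.09, 0.6])

```text
clock: 13.45
eef_pos: [519.2, -284.5, 92.9]
tcp_rot: [2.858, -1.305, 0.0]
ft_force: [-0.8, -0.1, -0.0]
opening: 0.374
```

Call:
send_rows(series=[0, 0, -8, -0.01, -0.003, 0, 0.6, 0, 0, -16, -0.02, -0.006, 0, 0.6, 0, 0, -24, -0.03, -0.009, 0, 0.6, 0, 0, -32, -0.04, -0.012, 0, 0.6, 0, 0, -40, -0.05, -0.015, 0, 0.6, 0, 0, -46.7, -0.05, -0.015, 0, 0.6, 0, 0, -46.7, -0.05, -0.015, 0, 0.6, 0, 0, -46.7, -0.05, -0.015, 0, 0.6])

```text
clock: 14.25
eef_pos: [470.0, -298.7, 92.9]
tcp_rot: [-2.118, 2.32, -0.0]
ft_force: [0.5, -0.3, -0.2]
opening: 0.374
```

```bash
python3 - <<'E'
from h import *
s=read_state(); print(s["eef_pos"],s["ft_force"],s["tcp_rot"],s["torque"],s["opening"])
M=R.from_rotvec(s["tcp_rot"]).as_matrix();print(np.degrees(np.arctan2(M[1,0],M[0,0])))
im=capture("scene")[:,:,::-1].copy();cv2.imwrite("pics/c5.png",cv2.resize(im[90:340,120:520],None,fx=2,fy=2))
E
```

```text
[ 469.97945381 -298.74978835   92.85370314] [ 0.46400084 -0.30696889 -0.15779999] [-2.11778394e+00  2.32034053e+00 -1.93982222e-04] [ 0.06105691  0.03139495 -0.00186949] 0.37410048207540775
-95.22634710690674
```

View pics/c5.png

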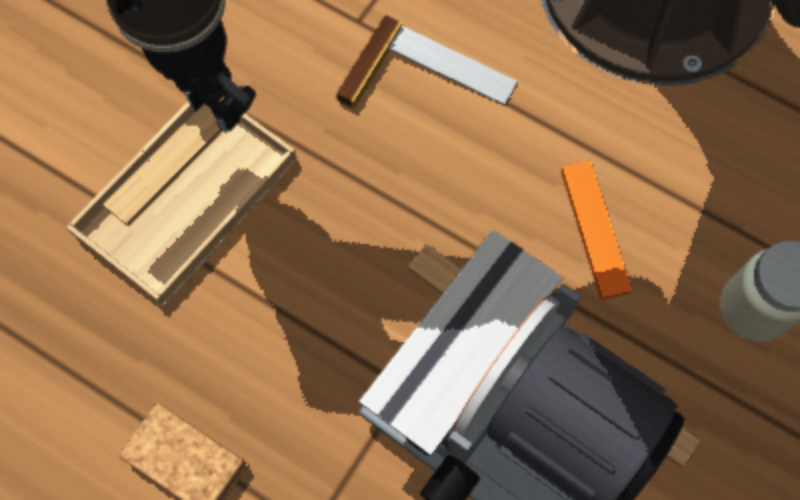

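Strip held level and parallel to the tray's long axis; the up-left offset in the picture matches parallax at 95 mm height. Lowering: floor is 6 mm, so TCP target ≈ 9 mm.

Call:
send_rows(series=[0, 0, 0, 0, -0.003, -0.02, 0.6, 0, 0, 0, 0, -0.006, -0.04, 0.6, 0, 0, 0, 0, -0.006, -0.06, 0.6, 0, 0, 0, 0, -0.006, -0.072, 0.6, 0, 0, 0, 0, -0.006, -0.079, 0.6, 0, 0, 0, 0, -0.006, -0.082, 0.6, 0, 0, 0, 0, -0.006, -0.083, 0.6, 0, 0, 0, 0, -0.006, -0.083, 0.6])

```text
clock: 15.1
eef_pos: [470.1, -305.1, 10.3]
tcp_rot: [-2.114, 2.324, -0.001]
ft_force: [-0.9, 0.7, -1.0]
opening: 0.374
```

Call:
send_rows(series=[0, 0, 0, 0, 0, -0.001, 0.6, 0, 0, 0, 0, 0, -0.001, 0.6])

```text
clock: 15.3
eef_pos: [470.0, -305.0, 9.2]
tcp_rot: [-2.113, 2.324, -0.001]
ft_force: [0.6, 0.2, -0.4]
opening: 0.379
```

Call:
send_rows(series=[0, 0, 0, 0, 0, 0, 0.2, 0, 0, 0, 0, 0, 0, 0, 0, 0, 0, 0, 0, 0, -0.15, 0, 0, 0, 0, 0, 0, -0.15, 0, 0, 0, 0, 0, 0.03, -0.15, 0, 0, 0, 0, 0, 0.07, -0.15, 0, 0, 0, 0, 0, 0.12, -0.15])

```text
clock: 16.0
eef_pos: [468.8, -304.1, 128.9]
tcp_rot: [2.113, -2.324, -0.005]
ft_force: [0.7, -1.0, -0.2]
opening: 0.572
```

Call:
send_rows(series=[0, 0, 0, -0.01, 0.0, 0.05, -0.15, 0, 0, 0, -0.02, 0, 0.1, -0.15, 0, 0, 0, -0.02, 0, 0.15, -0.15, 0, 0, 0, -0.02, -0.04, 0.18, -0.15, 0, 0, 0, -0.02, -0.08, 0.18, -0.15, 0, 0, 0, -0.02, -0.12, 0.18, -0.15, 0, 0, 0, -0.02, -0.15, 0.18, -0.15, 0, 0, 0, -0.02, -0.15, 0.18, -0.15])

```text
clock: 16.8
eef_pos: [449.3, -458.3, 308.3]
tcp_rot: [2.11, -2.326, 0.001]
ft_force: [-0.3, -0.1, -0.1]
opening: 0.576
```

```bash
python3 - <<'E'
from h import *
s=read_state(); print(s["clock"],s["eef_pos"],s["ft_force"])
im=capture("scene")[:,:,::-1].copy(); im0=cv2.imread("pics/scene0.png")
cv2.imwrite("pics/c6.png",cv2.resize(im[90:390,120:520],None,fx=2,fy=2))
f=lambda b:ortho("scene",b,410,520,-75,10,10,4)
cv2.imwrite("pics/c7.png",np.hstack([f(im0),f(im)]))
print([(round(d["p"],2),[round(v) for v in d["location"]]) for d in spot_in("packer_a_mid","scene")])
E
```

```text
16.8 [ 449.27326314 -458.30968402  308.28184961] [-0.30986915 -0.08578035 -0.0890694 ]
[(0.89, [337, 96, 14]), (0.78, [464, -33, 12]), (0.72, [339, 285, 105])]
```

View pics/c6.png

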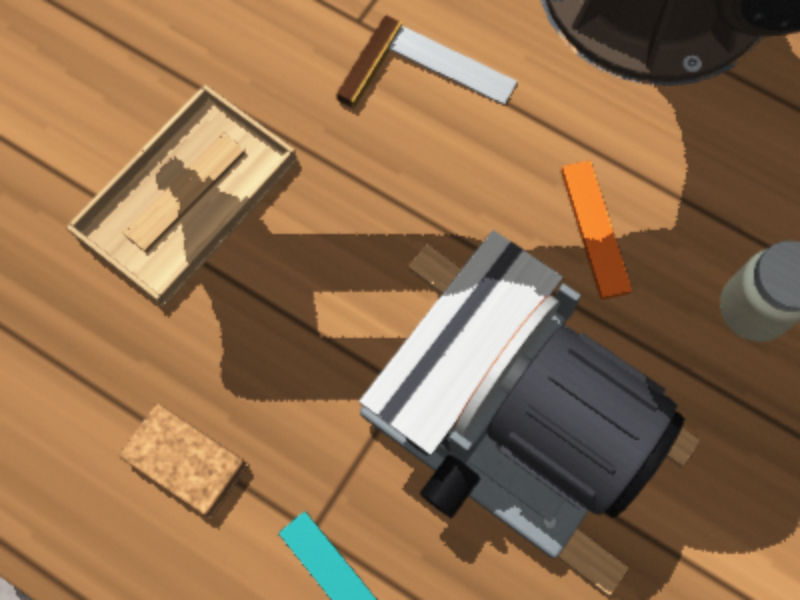

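View pics/c7.png

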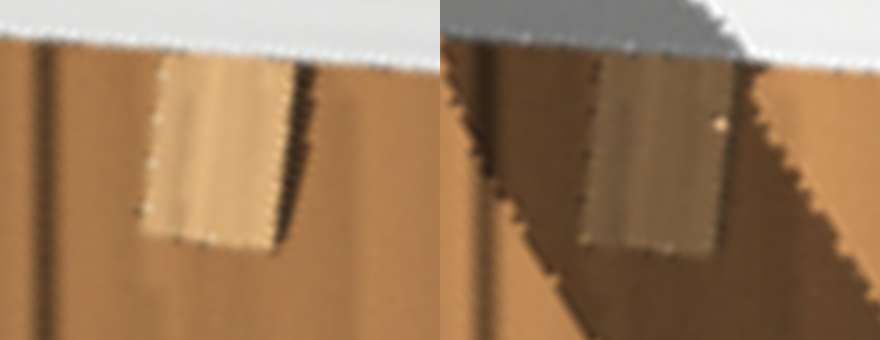

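The strip lies in the middle of the tray, at crop (185,195), clear of all walls. The near strip's end is at (212,246) after versus (210,243) before, about 1 mm. The bystanders haven't moved, and the arm is clear.

```bash
python3 - <<'E'
from h import *
c=unproj("scene",np.array([[125,232],[148,250],[245,153],[225,135]])/2+[120,90],17); print(c.round(),np.linalg.norm(c[0]-c[3]),np.linalg.norm(c[0]-c[1]))
print(close_job())
E
```

```text
[[ 612. -334.   17.]
 [ 615. -300.   17.]
 [ 464. -279.   17.]
 [ 457. -311.   17.]] 156.11864490020477 34.21503243216386
the job is handed in; nothing more can be done
None
```

The slack strip was the one under the table-side foot farther from the robot (x≈613 mm). It now lies in the offcut tray, and the job is handed in; no verdict is reported.

- **Finding it:** the near strip took 11–14 N in a 2–3 mm tug, so it was tight. The far strip slid at about 2.5 N. I drew it out along its axis at about 2–5 N.
- **Strip in the tray:** in the last picture it measures 156 × 34 mm at the height it would have lying on the floor. Its centre is near (537, -306) mm, against (540, -307) mm for the tray, and it is clear of all four walls. I judged it flat from this single view only.
- **Rest of the bench:** the near strip's end moved about 1 mm. The sander's shift came out at 0.2 px early in the pull; after that I compared it only by eye. The square, block, jar and motor-side strips showed no movement by eye. The arm ended clear of everything, with about 17 s on the clock.
- **Checks that disagreed:** the two cameras differed by 2–4 mm (8 mm at the tray), so I averaged their readings. In the last picture the detector missed the strip in the tray and marked the orange decoy and the jar instead.

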